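# Put the muddler and the sample bottle back at the tasting place

### The job

Put this oil-tasting place back in order for the next taster: take the wooden muddler out of the draining block and drop it handle first down through the leaning steel collar of its stand until its head rests on the collar, and lift the small dark sample bottle over the front lip of the wooden rack and set it down gently behind it, upright on the rack's floor. Either may be done first; let go of both, and do not shift or knock over anything else on the table.

Things in the scene. Friction and masses are not known exactly. Their poses are not given: they have to be found in the camera images.
- muddler_centre (a point): centre of the loose wooden muddler, 110 g, 180 mm long: round handle 22 mm thick, 130 long (last 10 mm tapering to a flat 17 mm foot), and at the other end a plain cylindrical head 46 thick, 50 long. It stands head up in the draining block; this point is 90 mm from foot and head top. z runs along its axis from foot to head; any turn about z is alike.
- muddler_neck (a point): point on the muddler's axis where the handle meets the flat underside of the head, 130 mm from the foot, 50 mm below the head's top; same axes.
- block: fixed plywood draining block, 64 x 64 mm, 60 mm high; origin at the centre of its underside, z up. The muddler's handle stands in a vertical hole in its top, 26 mm wide and 48 mm deep; draw it straight up.
- stand: fixed muddler stand: wooden foot plate 150 x 100 mm, 14 thick, with a steel post, 18 x 26 mm, top 122 mm above the table, that carries the collar from the robot's side and does not rise above its mouth. Origin on the table straight below the centre of the collar's mouth; z up, x roughly away from the robot.
- collar: fixed steel collar (short tube) on the stand: bore 30 mm, outside 48, length 45. Origin at the centre of its upper mouth, 150 mm above the table. z points up out of the mouth along the bore, which leans 30 degrees from vertical, the mouth tipped towards the stand's -x (roughly to the robot); y is level. Free space below: the handle comes out slanting down and away from the robot.
- rack: fixed open wooden bottle rack, empty; origin at the centre of its underside, x from its lip to its back, y along its length, z up. Outside 86 (x) by 166 mm (y), walls 8 thick, bay inside 70 by 150. Bay floor 10 mm above the table; the front lip (-x, towards the robot) and both ends reach 45 mm above the table, the back 75.
- sample_centre (a point): centre (57.5 mm above its foot) of the loose small dark sample bottle with a paper label, 180 g: 44 mm thick from the foot to 78 mm up, then a shoulder and a 28 mm black cap, 115 mm high in all; it stands upright on the table, z up.
- glass_near: bystander: blue round tasting glass, 70 mm wide, 68 high, between the block and the sample bottle; origin at the centre of its underside
- glass_mid: bystander: blue round tasting glass, 70 mm wide, 68 high, in the middle of the table; origin at the centre of its underside
- glass_far: bystander: blue round tasting glass, 70 mm wide, 68 high, behind the middle; origin at the centre of its underside
- cup: bystander: brown cardboard cup, 80 mm wide, 100 high, on the left; origin at the centre of its underside
- carton: bystander: light blue drink carton, 60 x 60 mm, 115 high with a cap on top of that, on the right; origin at the centre of its underside
- tall_left: bystander: tall dark bottle, 60 mm thick, 240 high, far left; origin at the centre of its underside
- tall_right: bystander: tall dark bottle, 60 mm thick, 240 high, far right; origin at the centre of its underside
- muddler: the muddler itself; origin at the centre of its foot, same axes as its centre point
- sample: the sample bottle itself; origin at the centre of its foot

How it is judged:
At the end, for the whole second after the job is handed in: The muddler hangs handle first in the collar with its neck within 9 mm of the mouth's centre and its axis within 0.2 rad of the collar's; the sample bottle stands upright (within 0.12 rad) on the rack's floor inside the walls (centre 63 to 72 mm above the rack's underside); both are at rest (distance between muddler_neck and collar below 0.009 m and z of muddler_centre in the frame of collar below -0.03 m and angle between the z axis of muddler_neck and the z axis of collar, either way round below 0.2 rad and x of sample_centre in the frame of rack between -0.035 and 0.035 m and y of sample_centre in the frame of rack between -0.075 and 0.075 m and z of sample_centre in the frame of rack between 0.063 and 0.072 m and angle between sample_centre's own z axis and vertical below 0.12 rad and linear speed of each of muddler, sample below 0.02 m/s); the robot touches nothing.
It fails at once if a bystander (glass, cup, carton or tall bottle) is shifted by more than 30 mm or knocked over (distance of any of glass_near, glass_mid, glass_far, cup, carton, tall_left, tall_right from where it was at the start of the episode above 0.03 m or angle between any of glass_near, glass_mid, glass_far, cup, carton, tall_left, tall_right's own z axis and vertical above 0.5 rad).
It fails at once if the sample bottle is let fall from more than about 3 cm (moves faster than 0.6 m/s while not held) (contact force between the fingers and sample below 0.05 N and linear speed of sample above 0.6 m/s).
It also fails if it takes over 59 s, if anything falls off the work surface, if the arm or the gripper's body presses on something with over 40 N, if the wrist force passes 120 N, or if a joint passes its speed limit or range.

### The arm

A 6-joint arm with a two-finger parallel gripper is mounted at the origin on the work surface. World frame = base frame: x ahead of the robot, y to its left, z up, the work surface at z = 0. Lengths are in m, angles in rad, forces in N, time in s.
With the tool pointing down it reaches from about 0.325 to 0.775 m from the base axis. Payload 5.5 kg.
Tool frame: the origin (TCP) lies between the finger pads; the fingertips stand 22 mm ahead of it and the grasp point (between the pads) lies 3 mm ahead of it; z points along the fingers, y is the direction in which the jaws open and shut (so a half turn about z gives the same grasp; the last joint's range is limited). The gripper opens to 88 mm and grips with 3 to 60 N. Pads are 20 mm wide; open, the fingers measure 115 mm over their backs; the gripper's body (75 mm by 178 mm) begins 61 mm behind the grasp point.
Start: joints at [1.114, 0.091, 1.231, -0, 1.82, -0.057], TCP at [0.234, 0.553, 0.245] pointing down, gripper open.
Joint ranges: [-2.87, 2.87], [-0.86, 2.18], [0.17, 2.46], [-1.51, 4.65], [0.06, 2.69], [-2.65, 2.65]. Speed limits (rad/s): [2.57, 2.57, 3.01, 3.14, 3.14, 3.14].

### API

Orientations are given as a unit quaternion [x, y, z, w].
In Python, from bench import robot gives the robot as it stands. The module is installed in compiled form; this text tells all that it offers.
- The arm moves only by the tool carry_out, never from a script. Its argument "moves" is a list of rows, each a list of 7 numbers: the shift along the tool's x, y, z in cm, then the turn, a rotation vector about the tool's x, y, z in degrees, then the opening, from 0 (shut) to 1 (fully open). A call has 1 to 5 rows; each row shifts and turns the pose as measured when the row begins, along the tool's axes as they then stand; what a row does not reach is not made up. A row lasts 1/8 s, in which the tool goes at most 62.5 mm and 10.7 degrees, less where a joint would pass 70% of its speed; a pose out of reach is approached as far as the arm can. A call is refused whole if a number of a shift passes 6.25 or a number of a turn 10.7, either way. A call with a gripper value outside its range is refused whole. The fingers move at their own pace and stop on an object; the grip force is fixed at half the most. Time passes only in rows, so rows that do not move let the fingers close. It gives the time, the measured TCP pose, the force and the opening at its end, in the units of the state.
- robot.read_state(): the state, without advancing time (a new reading comes with each control period).
- robot.read_camera(name): name is "scene" or "top" or "wrist"; returns (picture, depth): 420x560x3 uint8, blue, green, red; 420x560 float32, m along the optical axis (not along the pixel's ray), 0 where there is no reading.
- robot.get_calibration(name): a dict with "camera_matrix" (3x3 intrinsics, pixels), "k1" (the pictures are not rectified: a ray, as slopes to the right and down, at radius r is drawn at 1 + k1 r^2 times it, then the intrinsics apply), "R" (3x3) and "t" (3): a world point X has camera coordinates R X + t. Camera axes: x right, y down, z forward; pixel columns grow to the right and rows downward; lengths in m; the calibration is good to about 2 mm. A picture is of the moment at which its call begins: read the wrist's pose just before it. get_calibration takes no time and is no camera call; for the wrist camera it gives the pose at the moment of the call.
- robot.job_done(): hands the job in, once; it reports no verdict.
Trained networks look in the newest picture that a camera, given by its name, has taken for a name from the list of things; names that differ only in an ending like _2 or _b are one class to them, and where a whole thing is asked for, a point or a joint stands for the part that bears it (a point fixed in the world has none). Each returns a list of dicts, best first, with "score" (0 to 1); they miss things now and then, are a little off and sometimes report something else, mostly with a low value. They report only what shows in the picture. A call takes as long as a camera call.
- robot.spot_in(label, camera): "bbox" ([left, top, right, bottom] in pixels, round what is visible of it).
- robot.trace(label, camera): "mask" (420x560 bool, what is visible of it) and "bbox" ([left, top, right, bottom] in pixels, round what is visible of it).
- robot.spot_point(label, camera): "position" ([column, row] in pixels: a listed point, or the origin of a listed thing).
The state is a dict: "clock": time; "qpos": joint angles; "qvel": joint speeds; "joint_torque": joint torques, N m; "tcp_pos": TCP position; "eef_rot": TCP orientation; "ft_force": force on the tool from outside, world axes, zero at the start; "torque": the same for the moment, N m; "grip_width": finger opening in m.
Only numpy, scipy, OpenCV 4.12 (cv2) and the standard library are available. Lean on these libraries where they do the work, as an engineer would, in place of code of your own. Each camera call takes 0.05 s, during which the arm holds its last target.

## Working session

There is one attempt and no reset: what is moved stays moved. The work goes in short steps, Python scripts to look and compute and a tool call to move; the robot and the scene stay as the last step left them, time stands still between calls to the robot, and variables do not carry over. Pictures are saved under pics/ and viewed, and the job is handed in when it is done.

Besides the shell and the picture viewer there is one more tool, called as name(argument=value, ...) on one line, values as JSON. carry_out: Moves the arm, as the interface text tells. Its arguments: {"type":"object","properties":{"moves":{"type":"array"}},"required":["moves"]}

```bash
mkdir -p pics; ls; cat > h.py <<'E'
import numpy as np, cv2
from bench import robot
from scipy.spatial.transform import Rotation as Ro
def snap(cam,name):
    im,d=robot.read_camera(cam); cv2.imwrite(f'pics/{name}.png',im); np.save(f'pics/{name}_d.npy',d); return im,d
def deproj(cal,u,v,z):
    K=np.array(cal['camera_matrix']);k=cal['k1']
    xd=(u-K[0,2])/K[0,0]; yd=(v-K[1,2])/K[1,1]
    x,y=xd,yd
    for _ in range(20):
        s=1+k*(x*x+y*y); x=xd/s;y=yd/s
    R=np.array(cal['R']);t=np.array(cal['t'])
    P=np.stack([x*z,y*z,np.ones_like(x)*z],-1)
    return (P-t)@R
def ray(cal,u,v):
    R=np.array(cal['R']);t=np.array(cal['t']); c=-R.T@t
    p=deproj(cal,np.float64(u),np.float64(v),1.0); d=p-c; return c,d/np.linalg.norm(d)
def proj(cal,X):
    K=np.array(cal['camera_matrix']);k=cal['k1']
    p=np.array(X)@np.array(cal['R']).T+np.array(cal['t'])
    x=p[...,0]/p[...,2];y=p[...,1]/p[...,2];s=1+k*(x*x+y*y)
    return np.stack([K[0,0]*x*s+K[0,2],K[1,1]*y*s+K[1,2]],-1)
def cloud(cal,d):
    v,u=np.mgrid[0:d.shape[0],0:d.shape[1]].astype(float)
    return deproj(cal,u,v,d.astype(float))
E
python3 - <<'E'
from h import *
for c in ['scene','top']:
    snap(c,c+'0'); cal=robot.get_calibration(c); print(c,cal)
print(robot.read_state())
E
```

```text
pics
scene {'camera_matrix': array([[442.23249842,   0.        , 281.67561867],
       [  0.        , 442.23249842, 208.8690561 ],
       [  0.        ,   0.        ,   1.        ]]), 'k1': -0.07981895453102196, 'R': array([[-0.58567316,  0.81053513, -0.00444409],
       [ 0.47330323,  0.33753625, -0.8136666 ],
       [-0.65800532, -0.47864609, -0.58131482]]), 't': array([ 0.33747118, -0.17577854,  1.76914648])}
top {'camera_matrix': array([[447.38740064,   0.        , 279.48265341],
       [  0.        , 447.38740064, 210.92113648],
       [  0.        ,   0.        ,   1.        ]]), 'k1': 0.04844714311216657, 'R': array([[ 0.02890309, -0.99957748, -0.00307694],
       [-0.97525258, -0.02752445, -0.21937368],
       [ 0.2191963 ,  0.00934137, -0.97563606]]), 't': array([-0.01173372,  0.59074373,  1.45626996])}
{'clock': 0.1, 'qpos': array([ 1.11429469e+00,  9.17747342e-02,  1.23174496e+00, -3.19041438e-05,
        1.81979497e+00, -5.66803403e-02]), 'qvel': array([ 0.00094262, -0.00195928, -0.00280141, -0.0009298 , -0.00158641,
       -0.0014648 ]), 'joint_torque': array([ 2.51653197e-03, -4.47858059e+01, -4.07568097e+01,  6.99915667e-02,
        2.84538197e-02, -1.02172999e-04]), 'tcp_pos': array([0.23345391, 0.55247784, 0.24363679]), 'eef_rot': array([ 1.98585527e-01,  9.80083184e-01, -8.36739664e-04, -2.03552334e-04]), 'ft_force': array([-0.04667009,  0.15087156, -0.2101779 ]), 'torque': array([-0.01609083,  0.00745737, -0.01317797]), 'grip_width': 0.08807930995731927}
```

View pics/scene0.png

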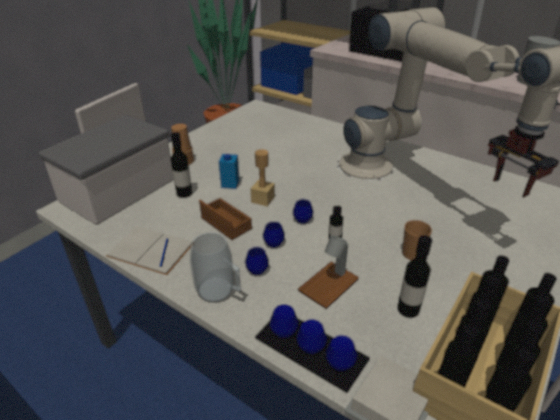

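View pics/top0.png

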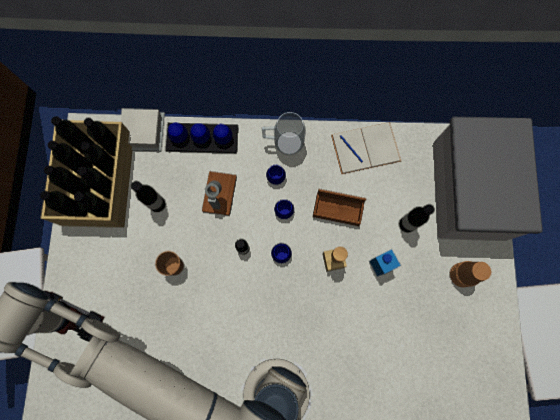

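The top view shows the sample bottle at (242,246), the stand and collar at (215,190), the muddler in its block at (338,258), the rack at (340,207), and the glasses at (281,253), (284,209) and (276,175). Next I'll measure positions with masks and depth from both views.

```bash
python3 - <<'E'
from h import *
import pickle
out={}
for c in ['scene','top']:
    im,d=snap(c,c+'1'); cal=robot.get_calibration(c); P=cloud(cal,d)
    for l in ['muddler','block','stand','collar','rack','sample','glass_near','glass_mid','glass_far','cup','carton','tall_left','tall_right']:
        r=robot.trace(l,c)
        if not r: print(c,l,'none'); continue
        for q in r[:1]:
            m=q['mask']&(d>0); p=P[m]
            out[c,l]=q['mask']
            print(c,l,round(q['score'],2),np.int32(q['bbox']),len(p),'min',np.percentile(p,2,axis=0).round(3),'max',np.percentile(p,98,axis=0).round(3))
    for l in ['muddler_centre','muddler_neck','collar','stand','rack','sample_centre','block','sample','muddler']:
        r=robot.spot_point(l,c)
        print(c,l,[(round(q['score'],2),np.round(q['position'],1)) for q in r[:2]])
        if r: out[c,'pt',l]=r[0]['position']
pickle.dump(out,open('o.pkl','wb'))
cs,ct=robot.get_calibration('scene'),robot.get_calibration('top')
for l in ['muddler_centre','muddler_neck','collar','stand','rack','sample_centre','block','sample','muddler']:
    if ('scene','pt',l) in out and ('top','pt',l) in out:
        A=[];b=[]
        for c,cal in(('scene',cs),('top',ct)):
            o,dd=ray(cal,*out[c,'pt',l]); M=np.eye(3)-np.outer(dd,dd);A.append(M);b.append(M@o)
        x,*_=np.linalg.lstsq(np.vstack(A),np.hstack(b),rcond=None)
        print(l,x.round(4),'res',np.linalg.norm(np.vstack(A)@x-np.hstack(b)).round(4))
E
```

```text
scene muddler 0.66 [253 147 265 188] 379 min [ 0.186 -0.351  0.003] max [ 0.459 -0.163  0.195]
scene block 0.73 [250 182 274 204] 450 min [ 0.404 -0.211  0.003] max [ 0.474 -0.148  0.064]
scene stand 0.75 [300 234 353 307] 2053 min [0.597 0.173 0.004] max [0.739 0.274 0.156]
scene collar 0.57 [327 234 347 254] 335 min [0.619 0.206 0.121] max [0.674 0.248 0.161]
scene rack 0.98 [199 197 254 242] 1400 min [ 0.533 -0.285  0.002] max [ 0.671 -0.113  0.077]
scene sample 0.83 [327 201 347 238] 409 min [0.426 0.081 0.002] max [0.492 0.151 0.118]
scene glass_near 0.73 [288 198 311 223] 444 min [ 0.349 -0.073  0.   ] max [0.486 0.028 0.07 ]
scene glass_mid 0.57 [325 235 348 254] 335 min [0.62  0.206 0.121] max [0.673 0.248 0.161]
scene glass_far 0.78 [244 242 272 275] 582 min [ 0.652 -0.027  0.001] max [0.764 0.056 0.07 ]
scene cup 0.75 [400 219 432 260] 678 min [0.363 0.326 0.01 ] max [0.441 0.392 0.101]
scene carton 0.98 [215 153 238 187] 642 min [ 0.391 -0.372  0.004] max [ 0.466 -0.31   0.129]
scene tall_left 0.68 [394 237 433 314] 1724 min [0.607 0.412 0.004] max [0.649 0.47  0.241]
scen
[... 1661 characters left out ...]
, 254.8]))]
top muddler_neck [(0.52, array([338.9, 258.2])), (0.18, array([378.4, 266.4]))]
top collar [(0.72, array([214.4, 192. ]))]
top stand [(0.63, array([216.5, 200.4]))]
top rack [(0.76, array([335.4, 211.3]))]
top sample_centre [(0.71, array([239. , 246.3])), (0.42, array([217. , 199.7]))]
top block [(0.71, array([332.8, 256.8]))]
top sample [(0.49, array([243.8, 246.7]))]
top muddler [(0.47, array([334. , 259.9]))]
muddler_centre [ 0.4387 -0.1819  0.1005] res 0.0095
stand [ 0.6383  0.2312 -0.0012] res 0.0008
rack [ 0.6104 -0.1927 -0.0032] res 0.0003
sample_centre [0.4686 0.1359 0.0542] res 0.0033
block [ 0.4446 -0.18    0.0166] res 0.0031
muddler [ 0.436  -0.1877  0.0265] res 0.0048
```

```bash
python3 - <<'E'
from h import *
Ps=[];
for c in ['scene','top']:
    d=np.load(f'pics/{c}0_d.npy'); P=cloud(robot.get_calibration(c),d)[d>0]; Ps.append(P)
def box(P,lo,hi): return P[np.all((P>lo)&(P<hi),axis=1)]
def rect(p):
    (c,s,a)=cv2.minAreaRect((p[:,:2]*1000).astype(np.float32)); return np.round(c,1),np.round(s,1),round(a,1)
from scipy.optimize import least_squares
def circ(p,r):
    f=lambda q:np.hypot(p[:,0]-q[0],p[:,1]-q[1])-r
    return least_squares(f,p[:,:2].mean(0),loss='soft_l1',f_scale=.002).x.round(4)
for n,P in zip(['scene','top'],Ps):
    print(n)
    print(' table',np.median(box(P,[.45,-.1,-.02],[.6,.08,.02])[:,2]))
    p=box(P,[.38,-.25,.05],[.5,-.12,.07]); print(' blocktop',len(p),np.median(p[:,2]),rect(p))
    p=box(P,[.38,-.25,.150],[.5,-.12,.25]); print(' head',len(p),np.percentile(p,[1,50,99],axis=0).round(4).tolist())
    t=p[p[:,2]>p[:,2].max()-.006]; print('  top disc',len(t),rect(t), np.median(t[:,2]))
    s=p[p[:,2]<.185]
    if len(s)>20: print('  side circ',circ(s,.023),len(s))
    p=box(P,[.55,.12,.009],[.8,.32,.02]); print(' plate',len(p),rect(p),np.median(p[:,2]))
    p=box(P,[.4,.05,.02],[.55,.2,.07]);print(' sample side',len(p),circ(p,.022))
    p=box(P,[.4,.05,.105],[.55,.2,.14]);print(' cap',len(p),rect(p),p[:,2].max())
    p=box(P,[.5,-.33,.03],[.72,-.06,.09]);print(' rack',len(p),rect(p))
    for g,(x,y) in dict(near=(.45,0),mid=(.605,-.01),far=(.73,.023)).items():
        p=box(P,[x-.05,y-.05,.02],[x+.05,y+.05,.09]);print(g,circ(p,.035),p[:,2].max().round(3))
E
```

```text
scene
 table 0.0014543784914691363
 blocktop 224 0.06105460331221477 (array([ 437.1, -184.4]), array([72.2, 68.4]), 11.5)
 head 223 [[0.4166, -0.2037, 0.1502], [0.4477, -0.1758, 0.181], [0.4603, -0.1612, 0.1965]]
  top disc 76 (array([ 438.8, -184.2]), array([43.8, 43.2]), 38.6) 0.1939873937220769
  side circ [ 0.4352 -0.1867] 124
 plate 1386 (array([662.8, 204.5]), array([141.2, 154.4]), 83.6) 0.014501234336638318
 sample side 178 [0.4682 0.1279]
 cap 64 (array([468.8, 128.9]), array([31. , 24.5]), 31.6) 0.11926763175506615
 rack 766 (array([ 616.5, -198.4]), array([172.3,  90.4]), 80.3)
near [ 0.4498 -0.0062] 0.073
mid [ 0.604  -0.0124] 0.073
far [0.7284 0.0206] 0.073
top
 table 0.0010713075076885222
 blocktop 231 0.06053960815642627 (array([ 435.4, -183.8]), array([67.2, 64.4]), 12.3)
 head 208 [[0.4145, -0.2049, 0.1519], [0.4341, -0.1811, 0.1916], [0.4582, -0.161, 0.1982]]
  top disc 64 (array([ 434.8, -183.8]), array([42.7, 39. ]), 77.3) 0.1949374974797754
  side circ [ 0.437 -0.184] 29
 plate 797 (array([675.1, 218.5]), array([190.3, 237.3]), 87.6) 0.014472389102677388
 sample side 30 [0.4706 0.1293]
 cap 61 (array([470.1, 129.2]), array([25.9, 26.4]), 5.7) 0.12302269102734184
 rack 520 (array([ 615.8, -198.5]), array([166.6,  88.1]), 79.8)
near [ 0.457  -0.0034] 0.075
mid [ 0.6103 -0.0095] 0.075
far [0.7343 0.0235] 0.075
```

```bash
python3 - <<'E'
from h import *
for c,(x0,y0,x1,y1) in {'scene':(190,130,360,310),'top':(195,150,370,275)}.items():
    im=cv2.imread(f'pics/{c}0.png')[y0:y1,x0:x1]
    im=cv2.resize(im,None,fx=4 if c=='top' else 3,fy=4 if c=='top' else 3,interpolation=cv2.INTER_CUBIC); cv2.imwrite(f'pics/{c}0z.png',cv2.convertScaleAbs(im,alpha=1.6))
E
```

```text
(no output)
```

View pics/top0z.png

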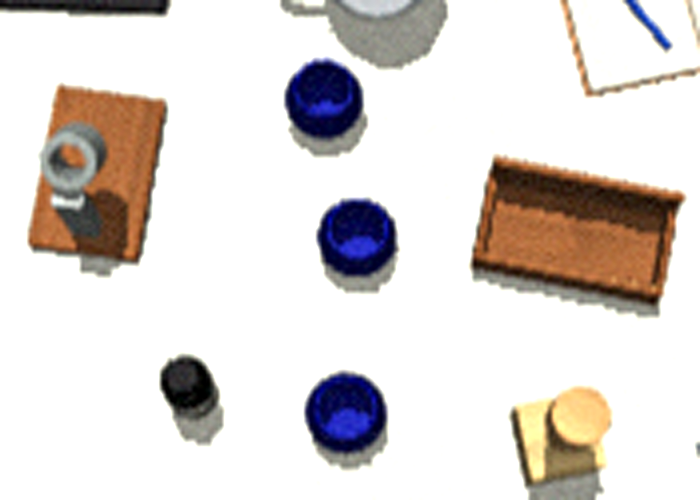

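View pics/scene0z.png

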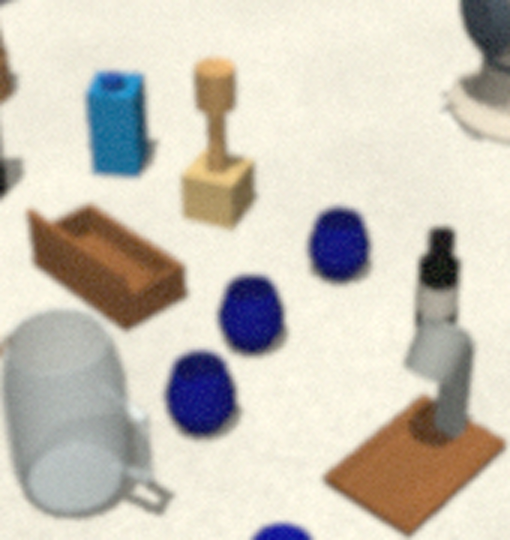

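```bash
cat > fitc.py <<'E'
from h import *
from scipy.optimize import least_squares
def axis(psi,th=np.pi/6): return np.array([-np.sin(th)*np.cos(psi),-np.sin(th)*np.sin(psi),np.cos(th)])
def sdf(p,q):  # tube surface distance: mouth centre q[:3], yaw q[3]
    a=axis(q[3],q[4] if len(q)>4 else np.pi/6); v=p-q[:3]; s=v@a; r=np.linalg.norm(v-s[:,None]*a,axis=1)
    dr=np.abs(r-.018)-.006; ds=np.abs(s+.0225)-.0225
    return np.where((dr>0)&(ds>0),np.hypot(dr,ds),np.maximum(dr,ds))
def fit(p,x0,free=True):
    f=lambda q:sdf(p,q)
    r=least_squares(f,x0,loss='soft_l1',f_scale=.0015); return r.x,np.median(np.abs(r.fun))
E
python3 - <<'E'
from fitc import *
A=[]
for c in ['scene','top']:
    P=[]
    for k in '01':
        d=np.load(f'pics/{c}{k}_d.npy'); P.append(cloud(robot.get_calibration(c),d)[d>0])
    P=np.vstack(P)
    m=np.all((P>[.57,.15,.126])&(P<[.72,.3,.18]),axis=1); p=P[m]; A.append(p)
    print(c,len(p),fit(p,[.635,.225,.15,-.2]))
    m=(abs(P[:,2]-.0145)<.004)&np.all(P[:,:2]>[.57,.14],axis=1)&np.all(P[:,:2]<[.76,.3],axis=1)
    q=P[m]; 
    r=cv2.minAreaRect((q[:,:2]*1000).astype(np.float32)); print(r)
p=np.vstack(A); print(fit(p,[.635,.225,.15,-.2]),fit(p,[.635,.225,.15,-.2,.52]))
print(robot.read_state()['clock'])
E
```

```text
scene 633 (array([ 0.63286707,  0.22535509,  0.15061699, -0.12453694]), np.float64(0.000983007887240728))
((664.7705688476562, 223.14573669433594), (102.96591186523438, 154.56019592285156), 83.1946029663086)
top 340 (array([ 0.63490452,  0.22856929,  0.15097312, -0.21524501]), np.float64(0.00134871931770164))
((662.7940673828125, 222.68650817871094), (185.00735473632812, 150.91566467285156), 1.823913335800171)
(array([ 0.6332651 ,  0.22593631,  0.15041573, -0.14386557]), np.float64(0.001204790475566266)) (array([ 0.63296808,  0.2259729 ,  0.15024559, -0.14415269,  0.54008509]), np.float64(0.001198696995774481))
2.4
```

```bash
cat > plan.py <<'E'
from h import *
import sys
def tool(psi,tilt=0.0):
    # jaw (tool y) along azimuth psi+90deg, tool z down tilted forward along psi by tilt; 
    z=np.array([np.sin(tilt)*np.cos(psi),np.sin(tilt)*np.sin(psi),-np.cos(tilt)])
    y=np.array([-np.sin(psi),np.cos(psi),0]); x=np.cross(y,z); return np.stack([x,y,z],1)
def rows(pos,R,n=None,maxstep=5.0,maxang=10.0):
    s=robot.read_state(); p=np.array(s['tcp_pos']); R0=Ro.from_quat(s['eef_rot']); Rt=Ro.from_matrix(R)
    rv=(R0.inv()*Rt).as_rotvec(degrees=True); D=np.linalg.norm(np.array(pos)-p)*100
    n=n or int(max(1,np.ceil(D/maxstep),np.ceil(np.linalg.norm(rv)/maxang)))
    print('clock',s['clock'],'pos',p.round(4),'q',np.round(s['qpos'],2),'F',np.round(s['ft_force'],1),'w',round(s['grip_width'],4),'total rv',rv.round(1),'n',n)
    for i in range(n):
        Ri=R0*Ro.from_rotvec(rv*i/n,degrees=True)
        dt=Ri.inv().apply((np.array(pos)-p)/n)*100
        print(np.round(dt,2).tolist(),np.round(rv/n,2).tolist())
E
python3 -c "
from plan import *
rows([.40,-.18,.27],tool(-.14))
rows([.36,.15,.27],tool(-.14))"
```

```text
clock 2.4 pos [0.2335 0.5527 0.2446] q [ 1.11  0.09  1.23 -0.    1.82 -0.06] F [-0.4  0.4  0.6] w 0.0877 total rv [  0.    0.  -14.9] n 16
[-2.74, -3.81, -0.16] [0.0, 0.0, -0.93]
[-2.68, -3.86, -0.16] [0.0, 0.0, -0.93]
[-2.62, -3.9, -0.16] [0.0, 0.0, -0.93]
[-2.55, -3.94, -0.16] [0.0, 0.0, -0.93]
[-2.49, -3.98, -0.16] [0.0, 0.0, -0.93]
[-2.42, -4.02, -0.16] [0.0, 0.0, -0.93]
[-2.36, -4.06, -0.16] [0.0, 0.0, -0.93]
[-2.29, -4.1, -0.16] [0.0, 0.0, -0.93]
[-2.22, -4.14, -0.16] [0.0, 0.0, -0.93]
[-2.16, -4.17, -0.16] [0.0, 0.0, -0.93]
[-2.09, -4.21, -0.16] [0.0, 0.0, -0.93]
[-2.02, -4.24, -0.16] [0.0, 0.0, -0.93]
[-1.95, -4.27, -0.16] [0.0, 0.0, -0.93]
[-1.88, -4.3, -0.16] [0.0, 0.0, -0.93]
[-1.81, -4.33, -0.16] [0.0, 0.0, -0.93]
[-1.74, -4.36, -0.16] [0.0, 0.0, -0.93]
clock 2.4 pos [0.2335 0.5527 0.2446] q [ 1.11  0.09  1.23 -0.    1.82 -0.06] F [-0.4  0.4  0.6] w 0.0877 total rv [  0.    0.  -14.9] n 9
[-3.04, -3.57, -0.28] [0.0, 0.0, -1.65]
[-2.93, -3.66, -0.28] [0.0, 0.0, -1.65]
[-2.82, -3.74, -0.28] [0.0, 0.0, -1.65]
[-2.72, -3.82, -0.28] [0.0, 0.0, -1.65]
[-2.6, -3.9, -0.28] [0.0, 0.0, -1.65]
[-2.49, -3.97, -0.28] [0.0, 0.0, -1.65]
[-2.37, -4.04, -0.28] [0.0, 0.0, -1.65]
[-2.26, -4.11, -0.28] [0.0, 0.0, -1.65]
[-2.14, -4.17, -0.28] [0.0, 0.0, -1.65]
```

carry_out(moves=[[-4, -3.6, -0.5, 0, 0, -3, 1], [-4, -3.6, -0.5, 0, 0, -3, 1], [-4, -3.6, -0.5, 0, 0, -3, 1], [-4, -3.6, -0.5, 0, 0, -3, 1], [-4, -3.6, -0.5, 0, 0, -3, 1]])

```text
clock: 3.02
tcp_pos: [0.3744, 0.3197, 0.2686]
eef_rot: [0.061, 0.998, -0.001, -0.0]
ft_force: [0.8, 0.7, 0.6]
grip_width: 0.0877
```

```bash
python3 - <<'E'
from plan import *
im,d=snap('wrist','w0')
c=robot.get_calibration('wrist');print(c, -np.array(c['R']).T@np.array(c['t']))
rows([.47,.22,.32],tool(-.14))
E
```

```text
{'camera_matrix': array([[311.42430333,   0.        , 280.21458436],
       [  0.        , 311.42430333, 203.70371091],
       [  0.        ,   0.        ,   1.        ]]), 'k1': -0.016106853140386252, 'R': array([[ 0.12504833,  0.99214326, -0.00383039],
       [ 0.94762999, -0.11829263,  0.29665512],
       [ 0.29387127, -0.04072602, -0.954977  ]]), 't': array([-0.35986098, -0.3647986 ,  0.31600882])} [0.29782819 0.32675043 0.40862212]
clock 3.075 pos [0.3781 0.3152 0.2695] q [ 0.63 -0.19  1.46 -0.01  1.87 -0.82] F [ 2.7 -2.3  1.3] w 0.088 total rv [-0.2  0.2  0.8] n 3
[-3.44, -2.77, -1.66] [-0.08, 0.06, 0.27]
[-3.45, -2.75, -1.67] [-0.08, 0.06, 0.27]
[-3.46, -2.73, -1.68] [-0.08, 0.06, 0.27]
```

View pics/w0.png

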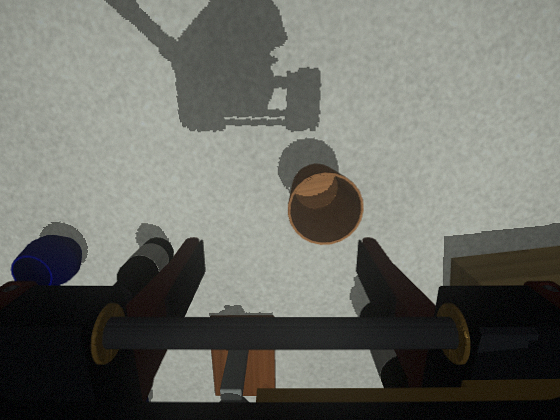

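carry_out(moves=[[-5.5, -2, -1.5, 0, 0, 0, 1], [-5.5, -2, -1.5, 0, 0, 0, 1], [-5.5, -2, -1.5, 0, 0, 0, 1], [-5.5, -2, -1, 0, 0, 0, 1], [-1, 0, 0, 0, 0, 0, 1]])

```text
clock: 3.7
tcp_pos: [0.5983, 0.2048, 0.3259]
eef_rot: [0.064, 0.998, -0.001, 0.002]
ft_force: [0.0, 0.6, -0.7]
grip_width: 0.0877
```

```bash
python3 - <<'E'
from plan import *
from fitc import fit
print(robot.read_state()['tcp_pos'],robot.read_state()['qvel'].round(3))
c=robot.get_calibration('wrist')
im,d=snap('wrist','w1')
c2=robot.get_calibration('wrist'); print(np.abs(c['t']-c2['t']).max())
P=cloud(c,d)[d>0]
m=np.all((P>[.57,.15,.126])&(P<[.72,.3,.18]),axis=1); p=P[m]
print(len(p),fit(p,[.633,.226,.15,-.14]),fit(p,[.633,.226,.15,-.14,.52]))
m=(abs(P[:,2]-.0145)<.004)&np.all(P[:,:2]>[.57,.14],axis=1)&np.all(P[:,:2]<[.76,.3],axis=1)
q=P[m]; print(len(q),np.median(q[:,2]),cv2.minAreaRect((q[:,:2]*1000).astype(np.float32)))
rows([.40,-.18,.32],tool(-.14))
E
```

```text
[0.59827276 0.2047628  0.32591418] [-0.017  0.182 -0.227  0.029  0.046 -0.042]
0.0002766674452100437
1148 (array([ 0.63212864,  0.22975835,  0.14871169, -0.11962078]), np.float64(0.0006183332191475079)) (array([ 0.63199567,  0.22971744,  0.14863289, -0.1186237 ,  0.53092783]), np.float64(0.0006039834410214162))
4148 0.013255197000311022 ((662.3570556640625, 225.7370147705078), (99.78459930419922, 150.1448211669922), 83.29154205322266)
clock 3.75 pos [0.5979 0.2056 0.3257] q [ 0.28  0.21  0.95 -0.    1.97 -1.17] F [-0.9 -0.2 -0.5] w 0.0876 total rv [-0.1  0.2  0.7] n 9
[1.64, -4.53, 0.07] [-0.01, 0.03, 0.08]
[1.63, -4.53, 0.07] [-0.01, 0.03, 0.08]
[1.63, -4.53, 0.07] [-0.01, 0.03, 0.08]
[1.62, -4.54, 0.07] [-0.01, 0.03, 0.08]
[1.61, -4.54, 0.07] [-0.01, 0.03, 0.08]
[1.61, -4.54, 0.06] [-0.01, 0.03, 0.08]
[1.6, -4.54, 0.06] [-0.01, 0.03, 0.08]
[1.59, -4.54, 0.06] [-0.01, 0.03, 0.08]
[1.59, -4.55, 0.06] [-0.01, 0.03, 0.08]
```

View pics/w1.png

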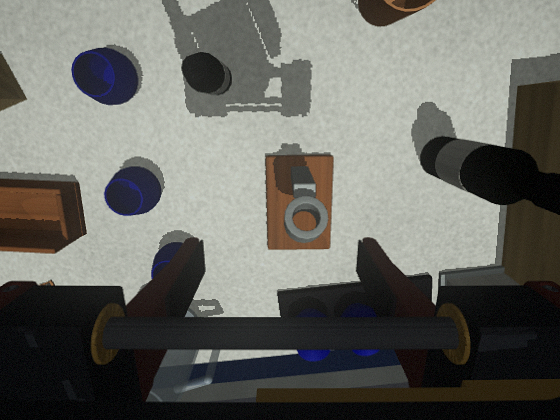

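The wrist view shows the collar mouth at (305,217) and the plate yawed about −6.7°, matching the tube fit. Next is the muddler.

carry_out(moves=[[2, -5.5, 0, 0, 0, 0.5, 1], [2, -5.5, 0, 0, 0, 0.5, 1], [2, -5.5, 0, 0, 0, 0.5, 1], [2, -5.5, 0, 0, 0, 0, 1], [2, -5.5, 0, 0, 0, 0, 1]])

```text
clock: 4.38
tcp_pos: [0.4541, -0.0502, 0.322]
eef_rot: [0.07, 0.998, -0.001, -0.001]
ft_force: [0.3, -0.2, 0.1]
grip_width: 0.0878
```

carry_out(moves=[[1.2, -5, 0, 0, 0, 0, 1], [1.2, -4, 0, 0, 0, 0, 1], [0, -1, 0, 0, 0, 0, 1], [0, 0, 0, 0, 0, 0, 1]])

```text
clock: 4.88
tcp_pos: [0.4117, -0.1452, 0.3232]
eef_rot: [0.07, 0.998, -0.001, 0.002]
ft_force: [-0.9, 0.3, -0.3]
grip_width: 0.0879
```

```bash
cat > mud.py <<'E'
from plan import *
from scipy.optimize import least_squares
def capcyl(p,x0):
    # vertical cylinder r .023 with free centre + top z
    def f(q):
        r=np.hypot(p[:,0]-q[0],p[:,1]-q[1])-.023; s=p[:,2]-q[2]
        return np.where((r>0)&(s>0),np.hypot(r,s),np.maximum(r,s))
    o=least_squares(f,x0,loss='soft_l1',f_scale=.0015); return o.x.round(4),np.median(np.abs(o.fun)).round(4)
if __name__=='__main__':
    print(robot.read_state()['qvel'].round(3))
    c=robot.get_calibration('wrist'); im,d=snap('wrist','w2'); P=cloud(c,d)[d>0]
    p=P[np.all((P>[.38,-.25,.15])&(P<[.5,-.12,.25]),axis=1)]; print(len(p),capcyl(p,[.436,-.184,.192]))
    p=P[np.all((P>[.38,-.25,.05])&(P<[.5,-.12,.07]),axis=1)]; print(np.median(p[:,2]),cv2.minAreaRect((p[:,:2]*1000).astype(np.float32)))
    p=P[np.all((P>[.5,-.33,.03])&(P<[.72,-.06,.09]),axis=1)]; print('rack',cv2.minAreaRect((p[:,:2]*1000).astype(np.float32)))
    rows([.436,-.1845,.20],tool(-.119))
E
python3 mud.py
```

```text
[ 0.011 -0.021  0.009  0.004  0.005  0.006]
2202 (array([ 0.4349, -0.1821,  0.1913]), np.float64(0.0003))
0.05924142999034371 ((434.40338134765625, -181.90975952148438), (64.11326599121094, 64.36083221435547), 12.630010604858398)
rack ((610.6696166992188, -195.83633422851562), (166.52110290527344, 80.76520538330078), 79.88887786865234)
clock 4.925 pos [ 0.4118 -0.1448  0.3232] q [-0.42 -0.31  1.47 -0.    1.99 -1.85] F [0.2 0.3 1.2] w 0.0877 total rv [-0.1  0.2 -1.1] n 3
[-0.97, -1.19, 4.11] [-0.03, 0.06, -0.38]
[-0.96, -1.2, 4.11] [-0.03, 0.06, -0.38]
[-0.96, -1.21, 4.11] [-0.03, 0.06, -0.38]
```

View pics/w2.png

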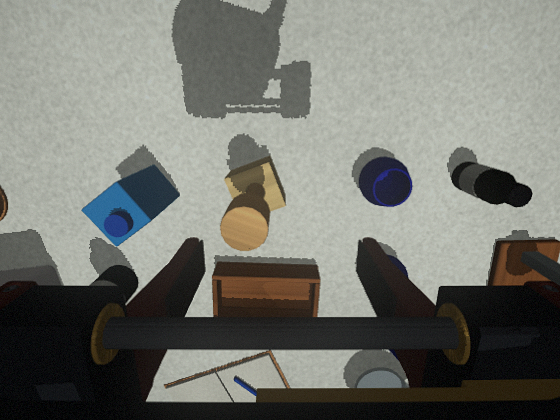

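Wrist view: muddler head at (245,228) in its block and the rack at (266,290). The wrist fit puts the head axis at (0.435, −0.182). I'll align above it first, then descend.

carry_out(moves=[[-1.3, -1.8, 2, 0, 0, -0.5, 1], [-1.3, -1.8, 3, 0, 0, -0.5, 1], [0, 0, 2, 0, 0, 0, 1], [0, 0, 0, 0, 0, 0, 1]])

```text
clock: 5.42
tcp_pos: [0.4367, -0.1786, 0.2519]
eef_rot: [0.055, 0.998, -0.0, 0.002]
ft_force: [-0.2, -0.1, -0.5]
grip_width: 0.088
```

```bash
python3 -c "
from plan import *
rows([.435,-.183,.172],tool(-.119))"
```

```text
clock 5.425 pos [ 0.4367 -0.1786  0.2519] q [-0.46 -0.26  1.55  0.    1.85 -1.92] F [-0.2 -0.1 -0.5] w 0.088 total rv [0.  0.3 0.5] n 2
[0.08, -0.23, 3.99] [0.01, 0.14, 0.23]
[0.07, -0.23, 3.99] [0.01, 0.14, 0.23]
```

carry_out(moves=[[0.1, -0.4, 2, 0, 0.3, 0.4, 1], [0.05, 0, 3, 0, 0, 0, 1], [0, 0, 2.5, 0, 0, 0, 1], [0, 0, 0.4, 0, 0, 0, 1], [0, 0, 0, 0, 0, 0, 1]])

```text
clock: 6.05
tcp_pos: [0.4365, -0.1804, 0.1718]
eef_rot: [0.057, 0.998, -0.001, 0.001]
ft_force: [0.5, 0.4, 0.9]
grip_width: 0.0876
```

```bash
python3 -c "
from plan import *
rows([.435,-.183,.172],tool(-.119))
snap('wrist','w3')"
```

```text
clock 6.05 pos [ 0.4365 -0.1804  0.1718] q [-0.46 -0.26  1.69  0.    1.71 -1.92] F [0.5 0.4 0.9] w 0.0876 total rv [-0.1  0.2  0.3] n 1
[0.12, -0.27, -0.02] [-0.06, 0.17, 0.26]
```

View pics/w3.png

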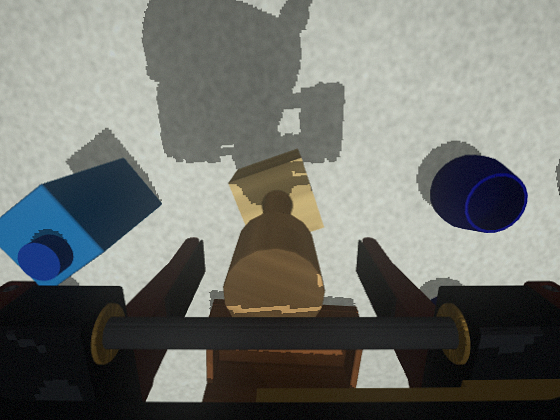

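The head is at (275,290), midway between the fingers (about 203 and 360). I'll nudge it and close.

carry_out(moves=[[0.1, -0.2, 0, 0, 0, 0, 1], [0, 0, 0, 0, 0, 0, 0], [0, 0, 0, 0, 0, 0, 0], [0, 0, 0, 0, 0, 0, 0], [0, 0, 0, 0, 0, 0, 0]])

```text
clock: 6.72
tcp_pos: [0.4363, -0.1831, 0.1751]
eef_rot: [0.057, 0.998, -0.002, 0.004]
ft_force: [0.8, 0.4, 0.4]
grip_width: 0.0513
```

carry_out(moves=[[0, 0, 0, 0, 0, 0, 0], [0, 0, 0, 0, 0, 0, 0], [0, 0, 0, 0, 0, 0, 0]])

```text
clock: 7.1
tcp_pos: [0.4363, -0.1831, 0.1751]
eef_rot: [0.057, 0.998, -0.002, 0.004]
ft_force: [0.3, -0.6, 0.4]
grip_width: 0.0453
```

carry_out(moves=[[0, 0, -1.5, 0, 0, 0, 0], [0, 0, -2.5, 0, 0, 0, 0], [0, 0, -3, 0, 0, 0, 0], [0, 0, -3, 0, 0, 0, 0], [0, 0, -2, 0, 0, 0, 0]])

```text
clock: 7.72
tcp_pos: [0.4345, -0.1822, 0.2997]
eef_rot: [0.057, 0.998, -0.001, 0.002]
ft_force: [-0.1, 0.5, -0.6]
grip_width: 0.0452
```

```bash
python3 -c "
from plan import *
snap('wrist','w4');snap('scene','s4')
a=-np.array([np.sin(np.pi/6)*np.cos(-.119),np.sin(np.pi/6)*np.sin(-.119),-np.cos(np.pi/6)])
m=np.array([.632,.229,.150]); print(a)
t=m+a*(.145+.033); print(t)
rows(t,tool(-.119,np.pi/6))"
```

```text
[-0.49646393  0.05935967  0.8660254 ]
[0.54362942 0.23956602 0.30415252]
clock 7.825 pos [ 0.435  -0.1824  0.3008] q [-0.47 -0.24  1.45  0.    1.93 -1.93] F [ 0.   0.2 -1.7] w 0.0452 total rv [ -0.1 -29.6   0.3] n 9
[-0.66, 4.8, -0.05] [-0.01, -3.28, 0.03]
[-0.66, 4.8, -0.01] [-0.01, -3.28, 0.03]
[-0.66, 4.8, 0.03] [-0.01, -3.28, 0.03]
[-0.65, 4.8, 0.07] [-0.01, -3.28, 0.03]
[-0.64, 4.8, 0.11] [-0.01, -3.28, 0.03]
[-0.63, 4.8, 0.15] [-0.01, -3.28, 0.03]
[-0.62, 4.8, 0.18] [-0.01, -3.28, 0.03]
[-0.61, 4.8, 0.22] [-0.01, -3.28, 0.03]
[-0.59, 4.8, 0.25] [-0.01, -3.28, 0.03]
```

View pics/w4.png

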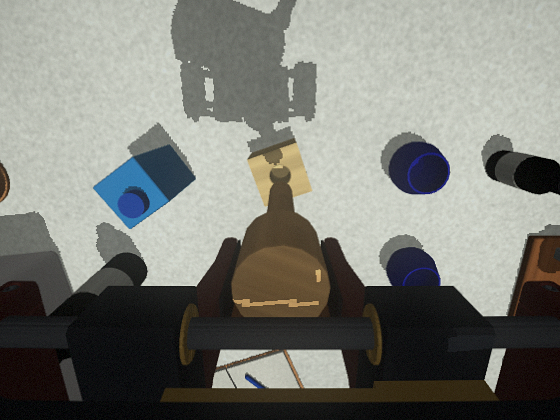

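View pics/s4.png

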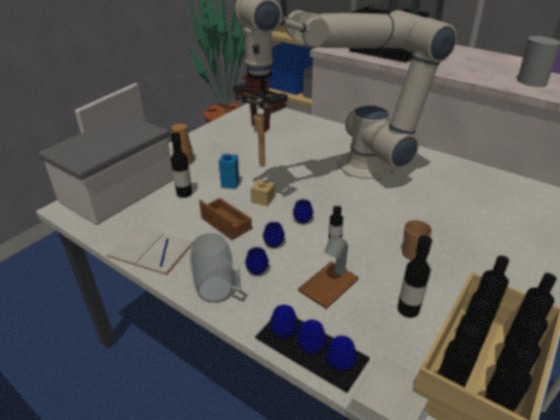

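The muddler is lifted and hangs straight: head at (281,275), foot at (280,174). I'll measure how it sits in the tool frame.

```bash
cat > held.py <<'E'
from plan import *
from scipy.optimize import least_squares
def held(name,c,s,d):
    P=cloud(c,d)[d>0]
    T=(P-s['tcp_pos'])@Ro.from_quat(s['eef_rot']).as_matrix()
    # tool frame: z toward foot
    m=(np.abs(T[:,0])<.032)&(np.abs(T[:,1])<.026)&(T[:,2]>-.03)&(T[:,2]<.165); p=T[m]
    def f(q): # neck at (q0,q1,q2) axis dir (q3,q4,1)
        a=np.array([q[3],q[4],1]);a/=np.linalg.norm(a); v=p-q[:3]; sz=v@a; r=np.linalg.norm(v-sz[:,None]*a,axis=1)
        def cyl(r,s,R,s0,s1):
            dr=r-R; ds=np.abs(s-(s0+s1)/2)-(s1-s0)/2
            return np.where((dr>0)&(ds>0),np.hypot(dr,ds),np.maximum(dr,ds))
        return np.minimum(cyl(r,sz,.023,-.05,0),cyl(r,sz,.011,0,.13))
    o=least_squares(f,[0,0,.03,0,0],loss='soft_l1',f_scale=.0015)
    print('held neck in tool mm',(o.x[:3]*1000).round(1),'axis slope',o.x[3:].round(4),'n',len(p),'med',np.median(np.abs(o.fun)).round(4)); return o.x
if __name__=='__main__':
    s=robot.read_state(); c=robot.get_calibration('wrist'); im,d=snap('wrist','wh_%d'%int(s['clock']*100)); print(s['qvel'].round(3)); held('',c,s,d)
E
python3 held.py
```

```text
[ 0.     0.009  0.069  0.    -0.037 -0.001]
held neck in tool mm [ 1.8  0.9 33.6] axis slope [0.0071 0.0028] n 10771 med 0.0003
```

carry_out(moves=[[-0.7, 4.8, -0.5, 0, -3, 0, 0], [-0.7, 4.8, -0.5, 0, -3, 0, 0], [-0.7, 4.8, -0.5, 0, -3, 0, 0], [-0.7, 4.8, -0.3, 0, -3, 0, 0], [-0.7, 4.8, 0, 0, -3, 0, 0]])

```text
clock: 8.5
tcp_pos: [0.4964, 0.0556, 0.3129]
eef_rot: [0.061, 0.989, -0.008, 0.131]
ft_force: [0.3, 0.0, -1.3]
grip_width: 0.0454
```

```bash
cat > tgt.py <<'E'
from plan import *
def tgt(mouth,psi,dist,n=None,th=np.pi/6,neck=(.0018,.0009,.0336),sl=(.007,.0028),**k):
    # want axis of muddler (tool frame (sx,sy,1)) to equal -collar axis
    R=tool(psi,th); 
    # correct for slope: rotate tool so that held axis aligns
    a=np.array([sl[0],sl[1],1]);a/=np.linalg.norm(a)
    C=Ro.align_vectors([[0,0,1]],[a])[0].as_matrix(); R=R@C
    ax=-tool(psi,th)[:,2]
    pos=np.array(mouth)+ax*dist-R@np.array(neck)
    print('target',pos.round(4)); rows(pos,R,n,**k)
E
python3 -c "
from tgt import *
tgt([.632,.2295,.149],-.119,.15)"
```

```text
target [0.5421 0.2394 0.3088]
clock 8.5 pos [0.4964 0.0556 0.3129] q [ 0.08 -0.38  1.55 -0.05  1.71 -1.38] F [ 0.3  0.  -1.3] w 0.0454 total rv [  0.1 -15.3  -0.2] n 4
[-0.52, 4.7, 0.25] [0.02, -3.82, -0.04]
[-0.51, 4.7, 0.28] [0.02, -3.82, -0.04]
[-0.49, 4.7, 0.31] [0.02, -3.82, -0.04]
[-0.48, 4.7, 0.34] [0.02, -3.82, -0.04]
```

carry_out(moves=[[-0.6, 4.7, 0, 0, -3.8, 0, 0], [-0.6, 4.7, 0.2, 0, -3.8, 0, 0], [-0.5, 4.7, 0.3, 0, -3.8, 0, 0], [-0.3, 3.8, 0.3, 0, -3.5, 0, 0], [0, 0, 0, 0, 0, 0, 0]])

```text
clock: 9.12
tcp_pos: [0.5378, 0.2395, 0.3023]
eef_rot: [0.056, 0.965, -0.017, 0.257]
ft_force: [0.4, -0.3, -1.6]
grip_width: 0.0456
```

```bash
python3 -c "
from tgt import *
from held import held
from fitc import fit
tgt([.632,.2295,.149],-.119,.15)
s=robot.read_state(); c=robot.get_calibration('wrist'); im,d=snap('wrist','w5'); held('',c,s,d)
P=cloud(c,d)[d>0]
T=(P-s['tcp_pos'])@Ro.from_quat(s['eef_rot']).as_matrix()
P=P[T[:,2]>.172]
m=np.all((P>[.57,.15,.126])&(P<[.72,.3,.18]),axis=1); p=P[m]
print(len(p),fit(p,[.633,.226,.15,-.12]),fit(p,[.633,.226,.15,-.12,.52]))
for cc in ['scene','top']: snap(cc,cc+'5')
"
```

```text
target [0.5421 0.2394 0.3088]
clock 9.125 pos [0.5378 0.2395 0.3023] q [ 0.53 -0.29  1.56 -0.31  1.45 -0.95] F [ 0.4 -0.3 -1.6] w 0.0456 total rv [-0.  -0.6  0.3] n 1
[-0.69, 0.04, -0.35] [-0.01, -0.57, 0.27]
held neck in tool mm [ 2.2  0.9 33.6] axis slope [0.0074 0.003 ] n 10777 med 0.0003
792 (array([ 0.63349904,  0.22885404,  0.14935118, -0.1157579 ]), np.float64(0.00043353712221612557)) (array([ 0.63355093,  0.22886426,  0.14932994, -0.11613923,  0.51754705]), np.float64(0.0004293747277497994))
```

View pics/w5.png

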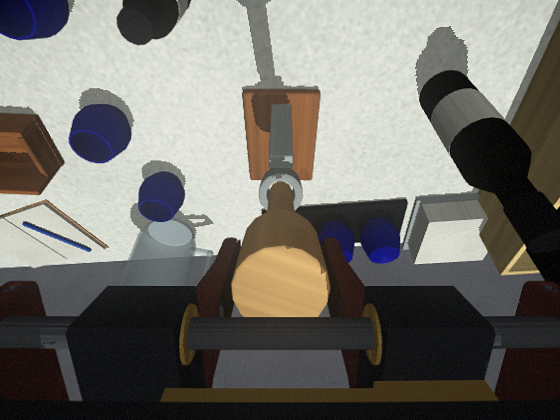

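View pics/scene5.png

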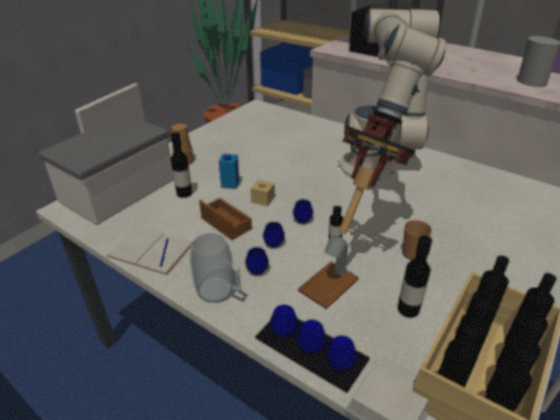

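The collar mouth is at (281,186) with the foot just above it, aimed at the bore. I'll use this fresh measurement for the insertion.

```bash
cat > ins.py <<'E'
from tgt import *
import sys
tgt([.6335,.2289,.1494],-.116,float(sys.argv[1]),th=.522,neck=(.0022,.0009,.0336),sl=(.0074,.003),maxstep=float(sys.argv[2]) if len(sys.argv)>2 else 5)
E
python3 ins.py .14
```

```text
target [0.5491 0.2379 0.3009]
clock 9.275 pos [0.5389 0.2364 0.3049] q [ 0.52 -0.29  1.56 -0.31  1.45 -0.96] F [-0.3 -0.4 -1.8] w 0.0455 total rv [-0.2 -0.4 -0.1] n 1
[-0.66, 0.28, 0.85] [-0.15, -0.37, -0.15]
```

carry_out(moves=[[-0.6, 0.3, 0.4, 0, -0.4, 0, 0], [0, 0, 0, 0, 0, 0, 0]])

```text
clock: 9.52
tcp_pos: [0.5475, 0.2362, 0.3051]
eef_rot: [0.06, 0.963, -0.018, 0.262]
ft_force: [-0.0, 0.1, -1.6]
grip_width: 0.0453
```

```bash
python3 ins.py .14
```

```text
target [0.5491 0.2379 0.3009]
clock 9.525 pos [0.5475 0.2362 0.3051] q [ 0.52 -0.28  1.55 -0.31  1.44 -0.96] F [-0.   0.1 -1.6] w 0.0453 total rv [-0.2  0.1 -0.3] n 1
[0.09, 0.19, 0.43] [-0.24, 0.09, -0.33]
```

carry_out(moves=[[0, 0.2, 0.8, 0, 0, 0, 0], [0, 0, 0.8, 0, 0, 0, 0], [0, 0, 0.8, 0, 0, 0, 0]])

```text
clock: 9.9
tcp_pos: [0.5611, 0.2355, 0.2841]
eef_rot: [0.061, 0.963, -0.018, 0.262]
ft_force: [-0.1, 1.0, -1.6]
grip_width: 0.0454
```

```bash
python3 ins.py .10 ; python3 -c "
from h import *
for i in range(3): print(robot.read_state()['tcp_pos'])
snap('wrist','w6')"
```

```text
target [0.5689 0.2356 0.2662]
clock 9.9 pos [0.5611 0.2355 0.2841] q [ 0.5  -0.25  1.57 -0.31  1.39 -0.95] F [-0.1  1.  -1.6] w 0.0454 total rv [-0.3  0.1 -0.5] n 1
[0.24, 0.12, 1.93] [-0.25, 0.15, -0.46]
[0.56108037 0.23545562 0.28406046]
[0.56108037 0.23545562 0.28406046]
[0.56108037 0.23545562 0.28406046]
```

View pics/w6.png

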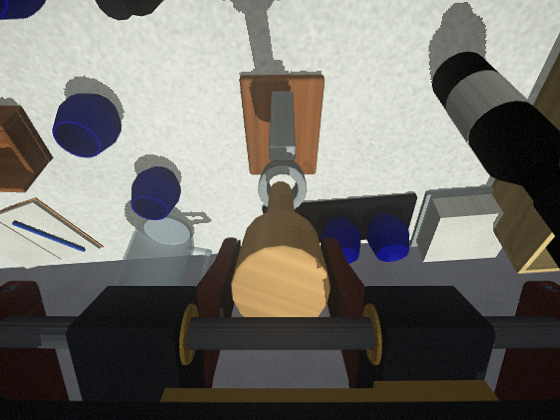

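carry_out(moves=[[0.2, 0.1, 0.3, -0.2, 0.2, -0.4, 0], [0, 0, 0.8, 0, 0, 0, 0], [0, 0, 0.8, 0, 0, 0, 0]])

```text
clock: 10.32
tcp_pos: [0.5694, 0.2354, 0.264]
eef_rot: [0.056, 0.964, -0.017, 0.26]
ft_force: [-0.2, -0.1, -1.4]
grip_width: 0.0449
```

```bash
python3 ins.py .07 
```

```text
target [0.5838 0.2339 0.2402]
clock 10.325 pos [0.5694 0.2354 0.264 ] q [ 0.49 -0.24  1.59 -0.3   1.36 -0.96] F [-0.2 -0.1 -1.4] w 0.0449 total rv [-0.1 -0.2  0. ] n 1
[-0.05, 0.03, 2.79] [-0.09, -0.15, 0.01]
```

carry_out(moves=[[0, 0, 1, 0, 0, 0, 0], [0, 0, 1, 0, 0, 0, 0], [0, 0, 1, 0, 0, 0, 0]])

```text
clock: 10.7
tcp_pos: [0.5854, 0.2334, 0.2361]
eef_rot: [0.056, 0.964, -0.017, 0.26]
ft_force: [0.8, 0.3, -1.0]
grip_width: 0.0453
```

```bash
python3 ins.py .04 
```

```text
target [0.5986 0.2322 0.2142]
clock 10.7 pos [0.5854 0.2334 0.2361] q [ 0.47 -0.2   1.61 -0.3   1.3  -0.97] F [ 0.8  0.3 -1. ] w 0.0453 total rv [-0.1 -0.2  0. ] n 1
[-0.05, 0.04, 2.56] [-0.09, -0.16, 0.02]
```

carry_out(moves=[[0, 0, 1, 0, 0, 0, 0], [0, 0, 1, 0, 0, 0, 0], [0, 0, 1, 0, 0, 0, 0]])

```text
clock: 11.08
tcp_pos: [0.6014, 0.2313, 0.2079]
eef_rot: [0.056, 0.964, -0.017, 0.259]
ft_force: [0.2, -0.2, 0.1]
grip_width: 0.0451
```

```bash
python3 ins.py .004 
```

```text
target [0.6165 0.2301 0.183 ]
clock 11.075 pos [0.6014 0.2313 0.2079] q [ 0.45 -0.17  1.62 -0.29  1.24 -0.97] F [ 0.2 -0.2  0.1] w 0.0451 total rv [-0.1 -0.2  0. ] n 1
[-0.05, 0.07, 2.91] [-0.11, -0.18, 0.02]
```

carry_out(moves=[[0, 0, 1, 0, 0, 0, 0], [0, 0, 0.9, 0, 0, 0, 0], [0, 0, 0.5, 0, 0, 0, 0], [0, 0, 0, 0, 0, 0, 0]])

```text
clock: 11.58
tcp_pos: [0.6142, 0.2294, 0.1843]
eef_rot: [0.056, 0.964, -0.018, 0.259]
ft_force: [-0.2, 0.4, -1.9]
grip_width: 0.0453
```

```bash
python3 ins.py .0 ;python3 -c "
from h import *
snap('wrist','w7')"
```

```text
target [0.6184 0.2299 0.1795]
clock 11.575 pos [0.6142 0.2294 0.1843] q [ 0.44 -0.13  1.63 -0.29  1.2  -0.97] F [-0.2  0.4 -1.9] w 0.0453 total rv [-0.2 -0.3  0. ] n 1
[-0.12, 0.1, 0.62] [-0.16, -0.27, 0.03]
```

View pics/w7.png

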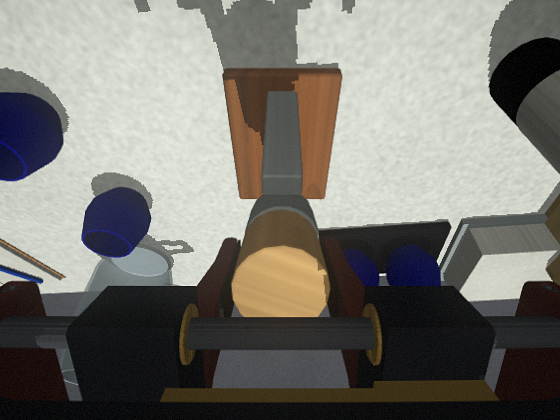

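The head sits square above the collar at (281,205), with about 6 mm to go. I'll lower it slightly and release.

carry_out(moves=[[-0.1, 0.1, 0.4, 0, -0.2, 0, 0], [0, 0, 0.1, 0, 0, 0, 0], [0, 0, 0, 0, 0, 0, 0.7], [0, 0, 0, 0, 0, 0, 0.8], [0, 0, 0, 0, 0, 0, 0.9]])

```text
clock: 12.25
tcp_pos: [0.6186, 0.2306, 0.1834]
eef_rot: [0.056, 0.963, -0.017, 0.263]
ft_force: [0.3, -0.2, 0.3]
grip_width: 0.0717
```

carry_out(moves=[[0, 0, 0, 0, 0, 0, 0.9], [0, 0, 0, 0, 0, 0, 0.9]])

```text
clock: 12.5
tcp_pos: [0.6187, 0.2307, 0.1839]
eef_rot: [0.056, 0.963, -0.017, 0.263]
ft_force: [0.5, 0.5, 0.3]
grip_width: 0.0789
```

```bash
python3 -c "
from h import *
from held import held
s=robot.read_state(); c=robot.get_calibration('wrist'); im,d=snap('wrist','w8'); x=held('',c,s,d)
R=Ro.from_quat(s['eef_rot']).as_matrix(); n=s['tcp_pos']+R@x[:3]; a=-R@np.array([x[3],x[4],1]); print('neck',n,'axis tilt',np.degrees(np.arccos(a[2]/np.linalg.norm(a))), 'off',np.linalg.norm(n-[.6335,.2289,.1494]))
print(s['grip_width'],s['tcp_pos'])
"
```

```text
held neck in tool mm [10.5  0.9 37.1] axis slope [0.0516 0.0002] n 9614 med 0.0005
neck [0.62856256 0.23032104 0.14658075] axis tilt 27.604998895475198 off 0.005860536038426217
0.07890608202556229 [0.61868658 0.2306628  0.18388598]
```

View pics/w8.png

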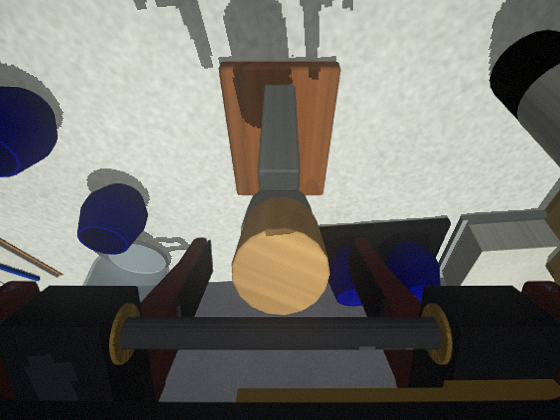

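The muddler is seated: the head rests on the collar at (281,250), with the neck about 5 mm from the mouth centre. Retreating along the tool axis.

carry_out(moves=[[0, 0, -2, 0, 0, 0, 1], [0, 0, -4, 0, 0, 0, 1], [0, 0, -5, 0, 0, 0, 1], [0, 0, 0, 0, 0, 0, 1]])

```text
clock: 13.05
tcp_pos: [0.5601, 0.2377, 0.2854]
eef_rot: [0.057, 0.963, -0.016, 0.264]
ft_force: [1.3, 0.8, -0.2]
grip_width: 0.0884
```

```bash
python3 -c "
from plan import *
rows([.44,.1285,.25],tool(-.17))"
```

```text
clock 13.05 pos [0.5601 0.2377 0.2854] q [ 0.51 -0.26  1.57 -0.31  1.39 -0.96] F [ 1.3  0.8 -0.2] w 0.0884 total rv [ 0.7 30.6  2.9] n 4
[2.74, -3.06, -0.59] [0.19, 7.66, 0.73]
[2.76, -3.1, -0.21] [0.19, 7.66, 0.73]
[2.72, -3.13, 0.16] [0.19, 7.66, 0.73]
[2.63, -3.17, 0.53] [0.19, 7.66, 0.73]
```

carry_out(moves=[[2.8, -3, -0.6, 0, 7.6, 0.7, 1], [2.8, -3, -0.2, 0, 7.6, 0.7, 1], [2.7, -3.1, 0.2, 0, 7.6, 0.7, 1], [2.6, -3.1, 0.5, 0, 7.6, 0.7, 1], [0, 0, 0, 0, 0, 0, 1]])

```text
clock: 13.68
tcp_pos: [0.435, 0.1292, 0.25]
eef_rot: [0.081, 0.997, 0.007, -0.005]
ft_force: [0.1, 1.5, 1.1]
grip_width: 0.0876
```

```bash
cat > samp.py <<'E'
from plan import *
from scipy.optimize import least_squares
s=robot.read_state(); c=robot.get_calibration('wrist'); im,d=snap('wrist','w9_%d'%int(s['clock']*100)); P=cloud(c,d)[d>0]
box=lambda lo,hi:P[np.all((P>lo)&(P<hi),axis=1)]
p=box([.42,.08,.015],[.52,.18,.074]); p2=box([.42,.08,.098],[.52,.18,.112])
f=lambda q:np.hstack([np.hypot(p[:,0]-q[0],p[:,1]-q[1])-.022,np.hypot(p2[:,0]-q[0],p2[:,1]-q[1])-.014])
o=least_squares(f,[.469,.1285],loss='soft_l1',f_scale=.0015); print(len(p),len(p2),'sample',o.x.round(4),np.median(np.abs(o.fun)))
t=box([.44,.1,.105],[.5,.16,.14]); print('captop',np.percentile(t[:,2],90),cv2.minAreaRect((t[t[:,2]>.112][:,:2]*1000).astype(np.float32)))
rows([o.x[0],o.x[1],.071],tool(-.17))
E
python3 samp.py; ls -t pics|head -1
```

```text
450 128 sample [0.4679 0.1316] 0.00030699396429467035
captop 0.11507420818872127 ((467.72802734375, 131.43621826171875), (26.738868713378906, 27.272249221801758), 80.74754333496094)
clock 13.725 pos [0.4355 0.1301 0.2505] q [ 0.2  -0.3   1.58  0.02  1.86 -1.2 ] F [ 0.1  0.2 -0. ] w 0.0879 total rv [ 0.8 -0.5  0.5] n 4
[-0.83, 0.1, 4.48] [0.21, -0.12, 0.13]
[-0.82, 0.12, 4.48] [0.21, -0.12, 0.13]
[-0.81, 0.14, 4.48] [0.21, -0.12, 0.13]
[-0.8, 0.16, 4.49] [0.21, -0.12, 0.13]
w9_1367_d.npy
```

carry_out(moves=[[-1.6, 0.2, 2.5, 0.8, -0.5, 0.5, 1], [-1.6, 0, 3, 0, 0, 0, 1], [0, 0, 0, 0, 0, 0, 1]])

```text
clock: 14.1
tcp_pos: [0.4696, 0.1298, 0.1959]
eef_rot: [0.083, 0.997, 0.001, 0.005]
ft_force: [-1.0, -0.7, -0.3]
grip_width: 0.0879
```

```bash
python3 -c "
from plan import *
rows([.468,.1305,.071],tool(-.17))
snap('wrist','w10')"
```

```text
clock 14.1 pos [0.4696 0.1298 0.1959] q [ 0.2  -0.23  1.62 -0.    1.74 -1.2 ] F [-1.  -0.7 -0.3] w 0.0879 total rv [0.1 0.5 0.2] n 3
[0.09, 0.01, 4.16] [0.04, 0.18, 0.06]
[0.08, 0.01, 4.16] [0.04, 0.18, 0.06]
[0.07, 0.01, 4.16] [0.04, 0.18, 0.06]
```

View pics/w10.png

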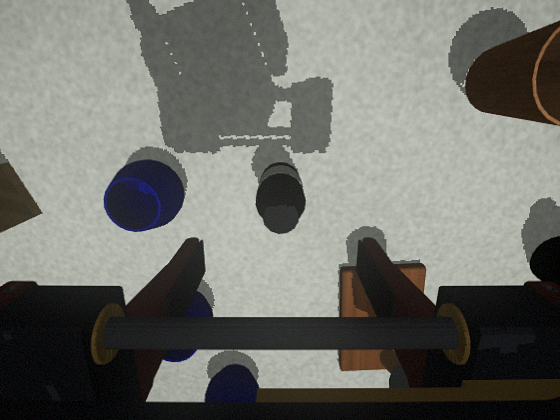

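The bottle is centred between the fingers at (281,200) and the near glass is clear at (145,190). Descending.

carry_out(moves=[[0.1, 0, 4, 0, 0.4, 0.2, 1], [0.1, 0, 4, 0, 0, 0, 1], [0, 0, 3, 0, 0, 0, 1], [0, 0, 1.2, 0, 0, 0, 1], [0, 0, 0, 0, 0, 0, 1]])

```text
clock: 14.78
tcp_pos: [0.4724, 0.1348, 0.0838]
eef_rot: [0.083, 0.997, 0.004, 0.011]
ft_force: [-0.1, 0.3, 0.6]
grip_width: 0.0881
```

```bash
python3 -c "
from plan import *
rows([.468,.1305,.071],tool(-.17))"
```

```text
clock 14.775 pos [0.4724 0.1348 0.0838] q [ 0.21 -0.2   1.8   0.    1.52 -1.2 ] F [-0.1  0.3  0.6] w 0.0881 total rv [0.6 1.3 0.3] n 1
[0.39, -0.51, 1.27] [0.56, 1.25, 0.26]
```

carry_out(moves=[[0.4, -0.5, 1.0, 0.6, 1.2, 0.2, 1], [0, 0, 0.2, 0, 0, 0, 1]])

```text
clock: 15.02
tcp_pos: [0.469, 0.1309, 0.0744]
eef_rot: [0.084, 0.996, -0.0, 0.002]
ft_force: [-0.2, 0.8, 0.8]
grip_width: 0.0878
```

```bash
python3 -c "
from plan import *
rows([.468,.1305,.071],tool(-.17))"
```

```text
clock 15.025 pos [0.469  0.1309 0.0744] q [ 0.2  -0.19  1.8  -0.    1.52 -1.2 ] F [-0.2  0.8  0.8] w 0.0878 total rv [0.  0.2 0.1] n 1
[0.1, -0.06, 0.34] [0.02, 0.24, 0.07]
```

carry_out(moves=[[0.1, 0, 0.5, 0, 0.2, 0, 1], [0, 0, 0.1, 0, 0, 0, 0.3], [0, 0, 0, 0, 0, 0, 0], [0, 0, 0, 0, 0, 0, 0], [0, 0, 0, 0, 0, 0, 0]])

```text
clock: 15.65
tcp_pos: [0.4688, 0.131, 0.0692]
eef_rot: [0.085, 0.996, 0.0, 0.001]
ft_force: [0.7, 0.3, 0.7]
grip_width: 0.0511
```

carry_out(moves=[[0, 0, 0, 0, 0, 0, 0], [0, 0, 0, 0, 0, 0, 0], [0, 0, 0, 0, 0, 0, 0]])

```text
clock: 16.02
tcp_pos: [0.4688, 0.131, 0.0692]
eef_rot: [0.085, 0.996, 0.0, 0.001]
ft_force: [-0.2, 0.4, 0.5]
grip_width: 0.0437
```

carry_out(moves=[[0, 0, -1.5, 0, 0, 0, 0], [0, 0, -3, 0, 0, 0, 0], [0, 0, -4, 0, 0, 0, 0], [0, 0, -4, 0, 0, 0, 0], [0, 0, -3, 0, 0, 0, 0]])

```text
clock: 16.65
tcp_pos: [0.4665, 0.1307, 0.2285]
eef_rot: [0.084, 0.996, -0.0, -0.002]
ft_force: [0.8, 0.0, -1.2]
grip_width: 0.0434
```

```bash
python3 -c "
from plan import *
rows([.53,-.18,.24],tool(-.17))
"
```

```text
clock 16.65 pos [0.4665 0.1307 0.2285] q [ 0.2  -0.22  1.56  0.    1.81 -1.2 ] F [ 0.8  0.  -1.2] w 0.0434 total rv [-0.1 -0.2  0. ] n 7
[-1.64, -4.22, -0.17] [-0.01, -0.03, 0.01]
[-1.64, -4.22, -0.17] [-0.01, -0.03, 0.01]
[-1.64, -4.22, -0.17] [-0.01, -0.03, 0.01]
[-1.64, -4.22, -0.16] [-0.01, -0.03, 0.01]
[-1.64, -4.22, -0.16] [-0.01, -0.03, 0.01]
[-1.64, -4.22, -0.16] [-0.01, -0.03, 0.01]
[-1.64, -4.22, -0.16] [-0.01, -0.03, 0.01]
```

carry_out(moves=[[-1.5, -4.3, -0.2, 0, 0, 0, 0], [-1.5, -4.3, -0.2, 0, 0, 0, 0], [-1.5, -4.3, -0.2, 0, 0, 0, 0], [-1.5, -4.3, -0.2, 0, 0, 0, 0], [-1.5, -4.3, -0.2, 0, 0, 0, 0]])

```text
clock: 17.27
tcp_pos: [0.5064, -0.0967, 0.2483]
eef_rot: [0.081, 0.997, 0.001, 0.004]
ft_force: [-0.1, 0.5, -2.0]
grip_width: 0.0437
```

carry_out(moves=[[-1.6, -4.3, -0.2, 0, 0, 0, 0], [-1.6, -4.3, -0.2, 0, 0, 0, 0], [0, 0, 0, 0, 0, 0, 0]])

```text
clock: 17.65
tcp_pos: [0.5239, -0.1925, 0.2549]
eef_rot: [0.083, 0.997, 0.0, 0.005]
ft_force: [0.0, -0.1, -0.5]
grip_width: 0.0436
```

```bash
cat > rk.py <<'E'
from plan import *
import sys
s=robot.read_state(); c=robot.get_calibration('wrist'); im,d=snap('wrist','wr_%d'%int(s['clock']*100)); P=cloud(c,d)[d>0]
T=(P-s['tcp_pos'])@Ro.from_quat(s['eef_rot']).as_matrix()
ok=T[:,2]>.085
P2=P[ok]
psi=-.175;u=np.array([np.cos(psi),np.sin(psi)]);v=np.array([-np.sin(psi),np.cos(psi)])
p=P2[np.all((P2>[.5,-.33,.03])&(P2<[.72,-.06,.09]),axis=1)]
a=p[:,:2]@u;b=p[:,:2]@v
print('rect',len(p),cv2.minAreaRect((p[:,:2]*1000).astype(np.float32)))
c0=np.array([.615,-.198])
print('u range',np.percentile(a,[.5,99.5])-c0@u,'v range',np.percentile(b,[.5,99.5])-c0@v)
fl=P2[np.all((P2>[.5,-.33,.006])&(P2<[.72,-.06,.014]),axis=1)]
print('floor',len(fl), 'u',np.percentile(fl[:,:2]@u-c0@u,[1,99]),'v',np.percentile(fl[:,:2]@v-c0@v,[1,99]))
rows([.613,-.197,.24],tool(-.17))
E
python3 rk.py; python3 -c "
from h import *
snap('top','top11');snap('scene','scene11')"; ls -t pics/wr*png|head -1
```

```text
rect 1259 ((604.71630859375, -194.70481872558594), (166.44998168945312, 69.70254516601562), 79.06034851074219)
u range [-0.0443899   0.02131996] v range [-0.08111695  0.08406674]
floor 868 u [-0.04430308  0.01309528] v [-0.07470589  0.078289  ]
clock 17.7 pos [ 0.524  -0.191   0.2552] q [-0.41 -0.03  1.33  0.    1.83 -1.82] F [-0.6  0.6 -1. ] w 0.0438 total rv [0.1 0.6 0.4] n 2
[-4.43, 0.43, 0.8] [0.07, 0.28, 0.18]
[-4.44, 0.44, 0.78] [0.07, 0.28, 0.18]
pics/wr_1764.png
```

```bash
python3 - <<'E'
from h import *
d=np.load('pics/wr_1764_d.npy')
psi=-.175;u=np.array([np.cos(psi),np.sin(psi)]);v=np.array([-np.sin(psi),np.cos(psi)]);c0=np.array([.615,-.198])
for n in ['scene0','top0']:
    dd=np.load(f'pics/{n}_d.npy'); P=cloud(robot.get_calibration(n[:-1]),dd)[dd>0]
    p=P[np.all((P>[.5,-.33,.03])&(P<[.72,-.06,.09]),axis=1)]
    print(n,np.percentile(p[:,:2]@u-c0@u,[.5,1,2,98,99,99.5]).round(4),np.percentile(p[:,:2]@v-c0@v,[.5,1,2,98,99,99.5]).round(4))
E
```

```text
scene0 [-0.0425 -0.0419 -0.0402  0.0458  0.0461  0.0463] [-0.0845 -0.0839 -0.0826  0.0824  0.0827  0.0837]
top0 [-0.0426 -0.0422 -0.0418  0.0439  0.0444  0.0445] [-0.0823 -0.0816 -0.0808  0.0817  0.0822  0.0826]
```

View pics/wr_1764.png

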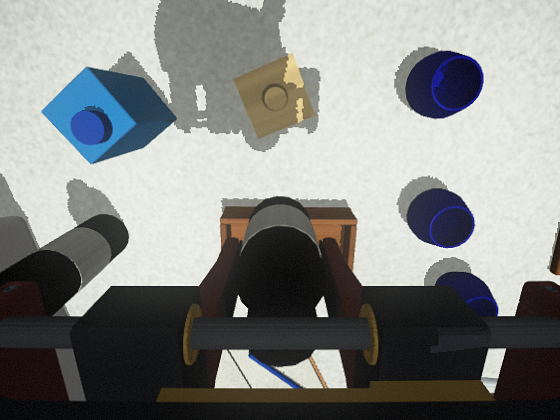

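View pics/scene11.png

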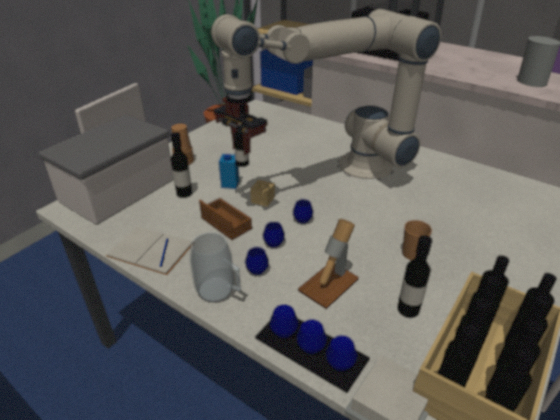

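Scene view: the muddler hangs in the collar at (338,250). Wrist view: the bottle is over the rack lip at (281,240). Moving over the bay.

carry_out(moves=[[-4.4, 0.4, 0.5, 0, 0.3, 0.2, 0], [-4.4, 0.4, 0.5, 0, 0.3, 0.2, 0], [0, 0, 0, 0, 0, 0, 0]])

```text
clock: 18.18
tcp_pos: [0.6139, -0.1907, 0.2457]
eef_rot: [0.082, 0.997, 0.002, -0.001]
ft_force: [-0.3, 0.0, -2.7]
grip_width: 0.0436
```

```bash
python3 -c "
from plan import *
rows([.614,-.197,.13],tool(-.175))"
```

```text
clock 18.175 pos [ 0.6139 -0.1907  0.2457] q [-0.36  0.21  1.1   0.    1.84 -1.76] F [-0.3  0.  -2.7] w 0.0436 total rv [ 0.2 -0.1  0.7] n 3
[-0.05, -0.22, 3.86] [0.07, -0.04, 0.22]
[-0.04, -0.22, 3.86] [0.07, -0.04, 0.22]
[-0.04, -0.21, 3.86] [0.07, -0.04, 0.22]
```

carry_out(moves=[[-0.1, -0.4, 3.5, 0, 0, 0.5, 0], [0, -0.2, 3.5, 0, 0, 0, 0], [0, 0, 3, 0, 0, 0, 0], [0, 0, 0, 0, 0, 0, 0]])

```text
clock: 18.68
tcp_pos: [0.6128, -0.1909, 0.148]
eef_rot: [0.083, 0.997, 0.002, 0.001]
ft_force: [-0.8, -0.3, -1.5]
grip_width: 0.0435
```

```bash
python3 -c "
from plan import *
rows([.614,-.197,.082],tool(-.175)); snap('wrist','w12');snap('top','top12')
im=cv2.imread('pics/top12.png')[150:280,260:420]; cv2.imwrite('pics/top12z.png',cv2.resize(im,None,fx=4,fy=4))"
```

```text
clock 18.675 pos [ 0.6128 -0.1909  0.148 ] q [-0.36  0.2   1.28  0.    1.66 -1.76] F [-0.8 -0.3 -1.5] w 0.0435 total rv [0.2 0.1 0.5] n 2
[-0.1, -0.3, 3.3] [0.1, 0.06, 0.27]
[-0.11, -0.3, 3.3] [0.1, 0.06, 0.27]
```

View pics/w12.png

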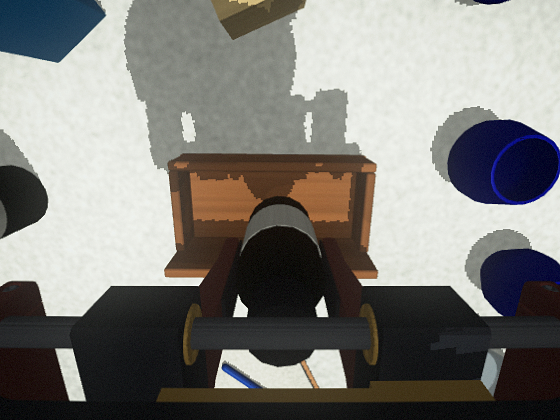

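The bottle at (281,225) hangs over the bay, clear of the lip (row 157) and the back wall (row 270). Lowering.

carry_out(moves=[[-0.1, -0.4, 2, 0.1, 0, 0.4, 0], [-0.1, -0.2, 2, 0, 0, 0, 0], [0, 0, 1.2, 0, 0, 0, 0], [0, 0, 0, 0, 0, 0, 0]])

```text
clock: 19.27
tcp_pos: [0.6171, -0.1988, 0.1004]
eef_rot: [0.086, 0.996, -0.001, 0.007]
ft_force: [0.9, 0.3, -2.2]
grip_width: 0.0435
```

```bash
python3 -c "
from plan import *
rows([.614,-.197,.081],tool(-.175)); snap('wrist','w13')"
```

```text
clock 19.275 pos [ 0.6171 -0.1988  0.1004] q [-0.37  0.23  1.34  0.    1.56 -1.76] F [ 0.9  0.3 -2.2] w 0.0435 total rv [-0.   0.8  0.1] n 1
[0.36, 0.12, 1.94] [-0.04, 0.79, 0.11]
```

View pics/w13.png

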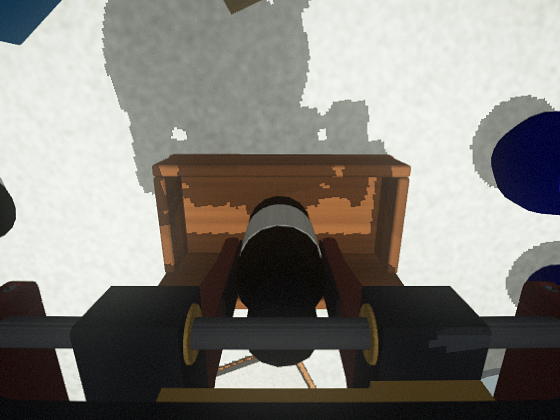

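carry_out(moves=[[0.3, 0.1, 0.8, 0, 0.8, 0, 0], [0, 0, 0.6, 0, 0, 0, 0], [0, 0, 0.3, 0, 0, 0, 0]])

```text
clock: 19.7
tcp_pos: [0.6153, -0.1975, 0.0845]
eef_rot: [0.086, 0.996, -0.001, 0.001]
ft_force: [-0.0, -0.7, -2.4]
grip_width: 0.0436
```

```bash
python3 -c "
from plan import *
rows([.614,-.197,.080],tool(-.175))"
```

```text
clock 19.7 pos [ 0.6153 -0.1975  0.0845] q [-0.36  0.24  1.35 -0.    1.55 -1.76] F [-0.  -0.7 -2.4] w 0.0436 total rv [-0.1  0.1  0.1] n 1
[0.13, 0.03, 0.45] [-0.07, 0.11, 0.11]
```

carry_out(moves=[[0.1, 0, 0.3, 0, 0, 0, 0], [0, 0, 0.2, 0, 0, 0, 0]])

```text
clock: 19.95
tcp_pos: [0.6143, -0.1973, 0.0793]
eef_rot: [0.086, 0.996, -0.001, 0.001]
ft_force: [-0.9, -0.5, 6.2]
grip_width: 0.044
```

```bash
python3 -c "
from plan import *
rows([.614,-.197,.080],tool(-.175))"
```

```text
clock 19.95 pos [ 0.6143 -0.1973  0.0793] q [-0.36  0.24  1.36 -0.    1.54 -1.76] F [-0.9 -0.5  6.2] w 0.044 total rv [-0.1  0.1  0.1] n 1
[0.04, 0.03, -0.07] [-0.08, 0.13, 0.11]
```

Contact with the floor shows at 6 N, so I'm releasing.

carry_out(moves=[[0, 0, 0, 0, 0, 0, 0.6], [0, 0, 0, 0, 0, 0, 0.8], [0, 0, 0, 0, 0, 0, 0.9], [0, 0, 0, 0, 0, 0, 0.9]])

```text
clock: 20.45
tcp_pos: [0.615, -0.1976, 0.0809]
eef_rot: [0.086, 0.996, -0.001, 0.002]
ft_force: [0.0, -0.5, 0.4]
grip_width: 0.0779
```

carry_out(moves=[[0, 0, 0, 0, 0, 0, 0.9], [0, 0, -1.5, 0, 0, 0, 0.9], [0, 0, -3, 0, 0, 0, 0.9], [0, 0, -4, 0, 0, 0, 0.9], [0, 0, -5, 0, 0, 0, 0.9]])

```text
clock: 21.08
tcp_pos: [0.6127, -0.1966, 0.217]
eef_rot: [0.086, 0.996, -0.0, -0.002]
ft_force: [1.1, -0.5, -0.0]
grip_width: 0.0792
```

carry_out(moves=[[5, 0, -2, 0, 0, 0, 0.9], [5, 0, -2, 0, 0, 0, 0.9], [4, 0, 0, 0, 0, 0, 0.9], [0, 0, 0, 0, 0, 0, 0.9]])

```text
clock: 21.58
tcp_pos: [0.4734, -0.1726, 0.2683]
eef_rot: [0.086, 0.996, -0.002, 0.005]
ft_force: [0.1, 0.8, -0.4]
grip_width: 0.079
```

```bash
python3 - <<'E'
from fitc import *
from scipy.optimize import least_squares
psi=-.175;u=np.array([np.cos(psi),np.sin(psi)]);v=np.array([-np.sin(psi),np.cos(psi)]);c0=np.array([.615,-.197])
for cam in ['wrist','scene','top']:
    c=robot.get_calibration(cam); im,d=snap(cam,cam+'20'); P=cloud(c,d)[d>0]
    box=lambda lo,hi:P[np.all((P>lo)&(P<hi),axis=1)]
    p=box([.57,-.25,.055],[.66,-.15,.085])
    cap=box([.57,-.25,.112],[.66,-.15,.14])
    if len(p)>20:
        f=lambda q:np.hypot(p[:,0]-q[0],p[:,1]-q[1])-.022
        o=least_squares(f,[.615,-.197],loss='soft_l1',f_scale=.0015)
        r=cv2.minAreaRect((cap[:,:2]*1000).astype(np.float32)); print(cam,'body',o.x,'in rack',(o.x-c0)@u,(o.x-c0)@v,'cap',r,np.percentile(cap[:,2],90))
    # muddler
    p=box([.5,.15,.14],[.68,.31,.25])
    if len(p)>50:
        def f(q):
            a=np.array([q[3],q[4],1]);a/=np.linalg.norm(a); w=p-q[:3]; s=w@a; r=np.linalg.norm(w-s[:,None]*a,axis=1)
            def cyl(R,s0,s1):
                dr=r-R; ds=np.abs(s-(s0+s1)/2)-(s1-s0)/2
                return np.where((dr>0)&(ds>0),np.hypot(dr,ds),np.maximum(dr,ds))
            v2=p-np.array([.6335,.2289,.1494]); 
            return np.minimum(cyl(.023,0,.05),cyl(.024,-.045,0))
        o=least_squares(f,[.63,.229,.148,-.57,.07],loss='soft_l1',f_scale=.0015)
        a=np.array([o.x[3],o.x[4],1]);a/=np.linalg.norm(a)
        print(cam,'neck',o.x[:3].round(4),'d',np.linalg.norm(o.x[:3]-[.6335,.2289,.1494]).round(4),'angle',np.arccos(a@axis(-.116,.5236)).round(3),np.median(abs(o.fun)).round(4))
    for g,(x,y,R) in dict(near=(.453,-.004,.035),mid=(.607,-.011,.035),far=(.731,.022,.035)).items():
        q=box([x-.05,y-.05,.02],[x+.05,y+.05,.09])
        if len(q)>30: print(cam,g,least_squares(lambda z:np.hypot(q[:,0]-z[0],q[:,1]-z[1])-R,[x,y],loss='soft_l1',f_scale=.002).x.round(3))
print(robot.read_state()['clock'],robot.read_state()['tcp_pos'])
E
```

```text
wrist body [ 0.61536503 -0.19645937] in rack 0.000265322595388541 0.0005959256630005403 cap ((604.8555908203125, -196.00064086914062), (27.086578369140625, 12.632950782775879), 86.09683227539062) 0.12459571083255057
wrist near [ 0.453 -0.001]
wrist mid [ 0.606 -0.008]
scene body [ 0.63562674 -0.20958831] in rack 0.02250342226512455 -0.00880475856802515 cap ((615.0099487304688, -199.67889404296875), (30.078540802001953, 26.373390197753906), 48.85273361206055) 0.12709007677001133
scene neck [0.6312 0.2262 0.1504] d 0.0037 angle 0.073 0.001
scene near [ 0.45  -0.007]
scene mid [ 0.604 -0.013]
scene far [0.728 0.021]
top neck [0.6334 0.2271 0.1503] d 0.002 angle 0.077 0.0011
top near [ 0.458 -0.004]
top mid [ 0.61  -0.009]
top far [0.734 0.023]
21.725 [ 0.47549276 -0.17301937  0.266853  ]
```

View pics/wrist20.png

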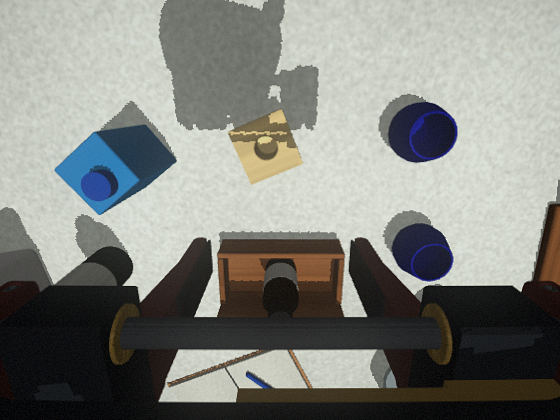

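View pics/scene20.png

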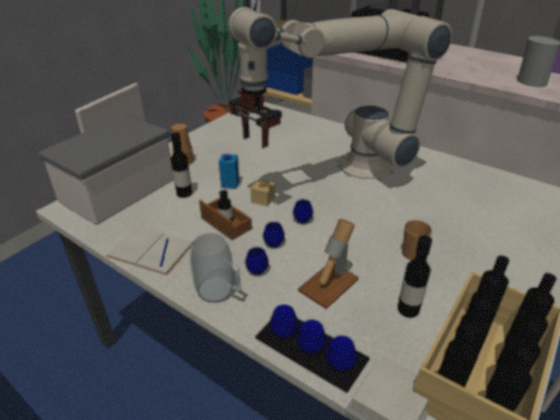

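Both are in place: the bottle stands in the rack at (224,207) in the scene view, and the muddler's head rests on the collar at (341,235). Handing in.

```bash
python3 -c "
from bench import robot
s=robot.read_state();print(s['clock'],s['ft_force']);print(robot.job_done())"
```

```text
21.725 [ 0.77123543  0.08707349 -0.06301064]
the job is handed in; nothing more can be done
None
```

Both items are in place and released, and I handed the job in at 21.7 s of the 59 s. `job_done` reports no verdict, so what follows is my own last checks.

- **Muddler:** I drew it straight up out of the block, tilted it 30° and slid it handle first through the collar, meeting no resistance. I let it go a few millimetres above its seat. The final scene and top images put its neck 4 and 2 mm from the mouth's centre; a wrist image just after release gave 6 mm (limit 9 mm). Its axis is within about 0.08 rad of the collar's (limit 0.2).
- **Sample bottle:** I carried it over the lip and lowered it until it touched the rack floor at about 6 N, then released it. The wrist image puts it within 1 mm of the middle of the bay. Its cap top is at about 0.125 m, which matches a bottle standing upright on the 10 mm floor.
- **Other things:** The three glasses measure where they were at the start, apart from a few millimetres of difference between cameras. The cup, carton and tall bottles look unmoved in the images, but I did not re-measure them. The gripper is clear of everything.

**Disagreements:** The scene camera's fit of the bottle body came out about 2 cm off. It had most likely picked up points from the rack's back wall, since the same camera's view of the cap agreed with the wrist image. The cameras also disagreed by 3 to 4 mm on where the collar and rack stand, so for the insertion I used the wrist camera's measurement.

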